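# Find the hidden release of the key lockbox

### The arm

A 6-joint arm with a two-finger parallel gripper is mounted at the origin on the work surface. World frame = base frame: x ahead of the robot, y to its left, z up, the work surface at z = 0. Lengths are in mm, angles in degrees, forces in N, time in s.
With the tool pointing down it reaches from about 400 to 925 mm from the base axis. Payload 12.5 kg.
Tool frame: the origin (TCP) lies between the finger pads; the fingertips stand 19 mm ahead of it and the grasp point (between the pads) is the TCP; y points along the fingers, z is the direction in which the jaws open and shut, and the axes are right-handed (so a half turn about y gives the same grasp; the last joint's range is limited). The gripper opens to 95 mm and grips with 3 to 60 N. Pads are 20 mm wide; open, the fingers measure 119 mm over their backs; the gripper's body (75 mm by 180 mm) begins 59 mm behind the grasp point.
Start: joints at [68.377, 28.126, 89.318, -0, 62.55, -6.05], TCP at [167.773, 602.077, 233.661] pointing down, gripper open.
Joint ranges: [-177.58, 177.58], [-47.91, 125.51], [2.72, 160], [-65.01, 245.01], [3.68, 167.84], [-153.87, 153.87]. Speed limits (degrees/s): [127.2, 127.2, 159.86, 180, 180, 180].

### API

Orientations are given as a 3x3 rotation matrix whose columns are the frame's x, y, z axes.
In Python, from bench import bot, cams gives the robot as it stands. Calls block until the motion is done:
- bot.move_ptp(position, orientation): joint-space move of the TCP to a pose.
- bot.move_l(position, rot=None, rate=150, force_limit=None): straight line of the TCP; rot=None keeps the orientation; rate is the mean speed in mm/s. With force_limit (N) it stops when the force on the tool has changed by that much, and returns True; else False.
- bot.move_joints(angles): joint-space move.
- bot.ungrasp() and bot.close(): open the fingers fully, or close them until they stop; the grip force is fixed at half the most.
- bot.wait(seconds).
- bot.inverse_kinematics(position, orientation): joint angles nearest the present ones, or None.
- bot.observe(): the state.
- cams.get_image(name): name is "side" or "top"; returns a dict with "pixels" (420x560x3 uint8, red, green, blue), "fx", "fy", "cx", "cy" (pixels), "view" (4x4, takes a point from world to camera coordinates). Camera axes: x right, y down, z forward; pixel columns grow to the right and rows downward; lengths in mm; the calibration is good to about 2 mm. A picture is of the moment at which its call begins. There is no depth.
A pose or a line that the arm cannot do raises bot.MotionError and nothing moves.
- bot.finish_job(): hands the job in, once; it reports no verdict.
The state is a dict: "clock": time; "qpos": joint angles; "qd": joint speeds; "effort": joint torques, N m; "position": TCP position; "ee_rot": TCP orientation; "contact_force": force on the tool from outside, world axes, zero at the start; "ft_torque": the same for the moment, N m; "grip_width": finger opening in mm.
Only numpy, scipy, OpenCV 4.12 (cv2) and the standard library are available. Lean on these libraries where they do the work, as an engineer would, in place of code of your own. Each camera call takes 0.05 s, during which the arm holds its last target. There are 200 camera calls.

### The job

Open the key lockbox on the counter: one of the four identical flush round caps in its flat lid is really the hidden drawer release. With the fingertips feel gently for the cap that gives and press it fully home so that the drawer springs out; then back away and leave the drawer open. Grip and lift nothing, and leave the fob shell on the lid and the keys, spudger and battery tester on the counter where they lie.

Things in the scene. Friction and masses are not known exactly. Their poses are not given: they have to be found in the camera images.
- lockbox: Fixed flat grey metal box with an aluminium lid, 220 (x) x 260 (y) x 75 (z) mm. Origin: centre of its underside, on the counter; z up; -x is the front, where the drawer is. In the lid are four round holes of 48 mm, centred at x = -50 or +50, y = -70 or +70 mm in this frame, each holding one cap. Shut fingertips fit into the holes.
- cap_a (a point): Centre of the top of the cap at x -50, y -70 mm of the box. The four caps are identical: flat grey plastic discs of 45 mm, their tops 1.5 mm below the lid's surface, so 73.5 mm above the counter. Which one is the release changes from run to run and cannot be seen; the other three are rigid and give nothing. The points are fixed in the box and do not sink with a pressed cap.
- cap_b (a point): The same for the cap at x -50, y +70 mm of the box. The release, wherever it is, sinks 5 mm straight down on a spring: it starts to move at about 2 N, is fully down at about 5 N, and comes back up when let go.
- cap_c (a point): The same for the cap at x +50, y -70 mm of the box.
- cap_d (a point): The same for the cap at x +50, y +70 mm of the box.
- release (a joint): How far the release cap is pressed, m: 0 = up (untouched), 0.005 = fully down. From about 0.003 its bolt lets the drawer go.
- drawer (a joint): How far the drawer is out, m: 0 = shut and latched (it may read up to 0.001), 0.05 = fully sprung out towards the front (-x) of the box. Its front is flush and has no handle; once released a spring pushes it out by itself in about half a second and holds it out.
- fob: Glossy white fob shell, 68 x 34 x 13 mm, loose, lying on the middle of the lid between the caps, its long side roughly along the box's x. Origin: centre of its underside. Not to be touched.
- key1: Brass valet key, 65 mm long, 4 mm thick, loose on the counter on the box's +y side. Origin: underside near its middle. Bystander.
- key2: Brass valet key like the other, loose on the counter on the box's -y side. Bystander.
- spudger: Black plastic spudger, about 140 x 12 x 7 mm, loose on the counter behind the box (+x side). Origin: underside near its middle. Bystander.
- tester: Round chrome battery tester, 48 mm across, 18 mm high, loose on the counter on the box's -y side. Origin: centre of its underside. Bystander.

How it is judged (in metres and radians):
On the way:
1. the release cap is pressed home (4 of its 5 mm or more) (value of joint release above 0.004 m), for 0.02 s.
At the end, for the whole second after the job is handed in: The drawer stands more than 40 mm out, the release cap is back up (pressed less than 1.5 mm), the fob shell still lies on the lid, and every loose thing is within 15 mm of where it lay (value of joint drawer above 0.04 m and value of joint release below 0.0015 m and z of fob in the frame of lockbox above 0.07 m and distance of each of fob, key1, key2, spudger, tester from where it was at the start of the episode below 0.015 m); the robot touches nothing.
It fails at once if the fob shell on the lid was moved more than 15 mm or lifted (distance of fob from where it was at the start of the episode above 0.015 m).
It fails at once if another loose thing (a key, the spudger or tester) was moved more than 15 mm or lifted (distance of any of key1, key2, spudger, tester from where it was at the start of the episode above 0.015 m).
It fails at once if the fingers pressed with more than 50 N: not gently (contact force between the fingers and anything else above 50 N).
It also fails if it takes over 58 s, if anything falls off the work surface, if the arm or the gripper's body presses on something with over 40 N, if the wrist force passes 120 N, or if a joint passes its speed limit or range.

## Working session

There is one attempt and no reset: what is moved stays moved. The work goes in short steps, each a Python script; the robot and the scene stay as the last script left them, time stands still between calls to the robot, and variables do not carry over. Pictures are saved under pics/ and viewed, about 8 in all and at most 12, crops included, and the job is handed in when it is done.

```bash
mkdir -p pics; python3 - <<'E'
from bench import bot,cams
import cv2,pickle
d={}
for n in("top","side"):
    im=cams.get_image(n); d[n]=im
    cv2.imwrite(f"pics/{n}0.png",im["pixels"][:,:,::-1])
    print(n,im["fx"],im["cx"],im["cy"],im["view"])
pickle.dump(d,open("d0.pkl","wb"))
o=bot.observe();print(o["clock"],o["contact_force"],o["ee_rot"],o["grip_width"])
E
```

```text
top 385.62615940458977 277.54188586277644 208.55353201199995 [[ 2.95377321e-02 -9.99417934e-01 -1.70679849e-02  2.64876797e+01]
 [-9.83115613e-01 -2.59625198e-02 -1.81134313e-01  6.06116742e+02]
 [ 1.80585753e-01  2.21300992e-02 -9.83310248e-01  8.57886310e+02]
 [ 0.00000000e+00  0.00000000e+00  0.00000000e+00  1.00000000e+00]]
side 526.9996501861999 282.2927423202524 216.34031164010867 [[-7.57919774e-01 -6.52210949e-01 -1.33601940e-02  4.56984286e+02]
 [-5.09135418e-01  6.04210894e-01 -6.12952136e-01  3.38798122e+02]
 [ 4.07846469e-01 -4.57766396e-01 -7.90007078e-01  7.30497002e+02]
 [ 0.00000000e+00  0.00000000e+00  0.00000000e+00  1.00000000e+00]]
0.1 [ 0.158825   -0.03666763 -0.16853426] [[ 9.63280887e-01 -3.72992106e-04  2.68495425e-01]
 [-2.68495662e-01 -9.35712651e-04  9.63280439e-01]
 [-1.08061433e-04 -9.99999493e-01 -1.00150088e-03]] 95.1622320869581
```

View pics/top0.png

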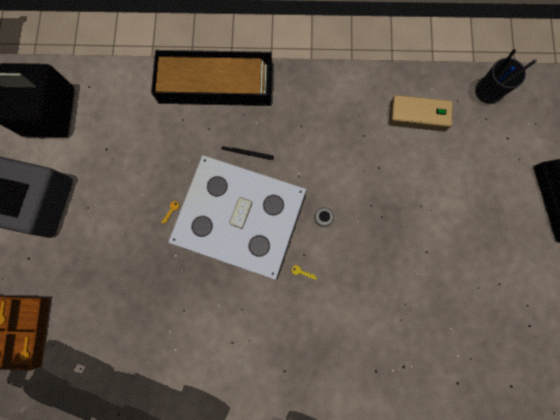

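View pics/side0.png

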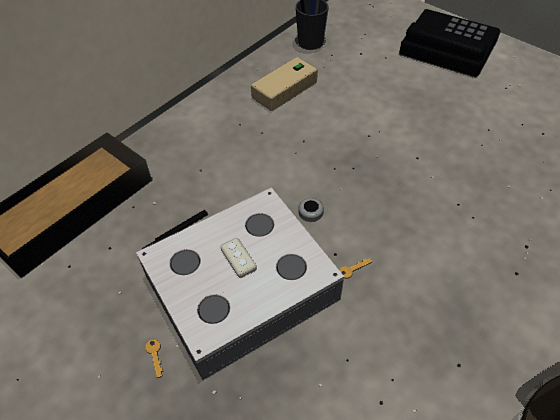

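The top view shows the lid with caps at about (217,186), (273,205), (202,226) and (259,245), and the fob at (241,213). The spudger is at (247,153), so box +x is up in the image. The side view shows the caps at (184,262), (260,224), (213,309) and (292,266).

```bash
cat > meas.py <<'E'
import numpy as np,cv2
SEED={"top":dict(a=(259,245),b=(202,226),c=(273,205),d=(217,186)),
      "side":dict(c=(260,224),d=(184,262),b=(213,309),a=(292,266))}
def ray(im,uv):
    V=np.array(im["view"]);R,t=V[:3,:3],V[:3,3]
    d=R.T@[(uv[0]-im["cx"])/im["fx"],(uv[1]-im["cy"])/im["fy"],1]
    return -R.T@t,d
def onplane(im,uv,z):
    c,d=ray(im,uv);return c+d*(z-c[2])/d[2]
def caps(im,n):
    g=cv2.cvtColor(im["pixels"],cv2.COLOR_RGB2GRAY)
    out={}
    for k,s in SEED[n].items():
        m=(g<135).astype(np.uint8)
        _,lab,st,ce=cv2.connectedComponentsWithStats(m)
        l=lab[s[1],s[0]];out[k]=(ce[l],st[l][2:5])
    return out
E
python3 - <<'E'
import pickle,numpy as np
from scipy.optimize import least_squares
from meas import *
d=pickle.load(open("d0.pkl","rb"))
L=dict(a=(-50,-70),b=(-50,70),c=(50,-70),d=(50,70))
P={n:caps(d[n],n) for n in d}; W={n:{} for n in d}
for k in "abcd":
    for n in d:
        W[n][k]=onplane(d[n],P[n][k][0],73.5)[:2]
    A=[];b=[]
    for n in d:
        c,r=ray(d[n],P[n][k][0]);r/=np.linalg.norm(r);M=np.eye(3)-np.outer(r,r);A.append(M);b.append(M@c)
    X=np.linalg.lstsq(np.vstack(A),np.hstack(b),rcond=None)[0]
    print(k,P["top"][k],P["side"][k],W["top"][k].round(1),W["side"][k].round(1),"tri",X.round(1))
w={k:(W["top"][k]+W["side"][k])/2 for k in "abcd"}
f=lambda p:np.hstack([np.array([np.cos(p[2])*x-np.sin(p[2])*y+p[0],np.sin(p[2])*x+np.cos(p[2])*y+p[1]])-w[k] for k,(x,y) in L.items()])
r=least_squares(f,[*np.mean(list(w.values()),0),-.3]);print(r.x[:2],np.degrees(r.x[2]),r.fun.round(1))
np.save("box.npy",r.x)
E
```

```text
a (array([258.73246753, 245.4025974 ]), array([ 22,  22, 385], dtype=int32)) (array([291.00627943, 266.58398744]), array([ 31,  26, 637], dtype=int32)) [515.2  83.4] [514.   80.4] tri [513.8  82.6  76.9]
b (array([201.55733333, 225.84266667]), array([ 22,  22, 375], dtype=int32)) (array([213.25466667, 308.864     ]), array([ 33,  30, 750], dtype=int32)) [556.6 217.4] [555.4 214.5] tri [555.2 216.   76.5]
c (array([272.97245179, 204.62258953]), array([ 21,  22, 363], dtype=int32)) (array([259.18761726, 224.54596623]), array([ 29,  24, 533], dtype=int32)) [610.9  53.9] [609.8  50.8] tri [609.1  53.2  76.9]
d (array([216.76836158, 185.85310734]), array([ 21,  21, 354], dtype=int32)) (array([184.6144, 261.8816]), array([ 31,  26, 625], dtype=int32)) [652.4 187.6] [651.4 184.8] tri [650.6 186.4  76.6]
[583.2158909  134.11542896] -17.196884054781794 [ 0.1  0.1  0.1 -0.2 -0.1  0.1 -0.2 -0. ]
```

```bash
cat > feel.py <<'E'
import numpy as np,sys
from bench import bot
x,y,t=np.load("box.npy")
L=dict(a=(-50,-70),b=(-50,70),c=(50,-70),d=(50,70))
z=np.array([np.sin(-t),np.cos(t),0]);yy=np.array([0,0,-1.]);R=np.column_stack([np.cross(yy,z),yy,z])
def at(k,h):
    u,v=L[k];return [x+np.cos(t)*u-np.sin(t)*v,y+np.sin(t)*u+np.cos(t)*v,h]
def feel(k):
    bot.move_l(at(k,130),R,rate=120); bot.move_l(at(k,99),rate=40); bot.wait(.2)
    f0=bot.observe()["contact_force"]
    hit=bot.move_l(at(k,84),rate=6,force_limit=8)
    o=bot.observe();print(k,hit,"z",o["position"].round(2) if hasattr(o["position"],"round") else o["position"],"dF",np.subtract(o["contact_force"],f0).round(1),"t",round(o["clock"],1))
    return hit,o["position"][2]
E
python3 - <<'E'
from feel import *
bot.close(); print(bot.observe()["grip_width"])
bot.move_ptp(at("b",160),R)
print(bot.observe()["position"],bot.observe()["clock"])
feel("b"); bot.move_l(at("b",130),rate=60)
print(bot.observe()["clock"],bot.observe()["contact_force"])
E
```

```text
0.30483198483702584
[555.88041866 216.60326802 160.13643081] 3.6083
b True z [556.16 215.77  92.82] dF [ 1.  -0.1  4.5] t 6.4
7.15 [-0.01739911  0.42287745  0.05847678]
```

Cap b stopped at its own top height (92.5 expected) and did not give, so it is rigid. I'll feel the others next.

```bash
python3 - <<'E'
from feel import *
for k in "dca":
    hit,z=feel(k)
    if z<90.5:
        bot.wait(.3);o=bot.observe();print("pressed",k,o["position"],o["contact_force"])
    bot.move_l(at(k,130),rate=60)
    if z<90.5: break
print(bot.observe()["clock"])
E
```

```text
d True z [651.69 186.19  92.84] dF [-1.  -0.3  4.7] t 10.5
c True z [610.31  52.47  92.82] dF [-1.5 -1.1  4.7] t 15.0
a True z [514.78  82.01  87.81] dF [0.4 0.  5.9] t 19.6
pressed a [514.78812224  82.05132939  87.79377203] [-1.66286561 -0.44247177  6.79202763]
20.7333
```

Cap a gave 5 mm and was pressed home. Next I'll back away and check the drawer.

```bash
python3 - <<'E'
from feel import *
from bench import cams
import cv2,pickle
bot.move_l(at("a",260),rate=120)
bot.move_joints([68.377,28.126,89.318,0,62.55,-6.05]); bot.wait(.3)
p={n:cams.get_image(n)["pixels"] for n in("top","side")}
d=pickle.load(open("d0.pkl","rb"))
for n in p: print(n,(cv2.absdiff(p[n],d[n]["pixels"]).max(2)>40).sum())
cv2.imwrite("pics/end.png",cv2.hconcat([p["top"][110:320,120:370],p["side"][150:360,100:400]])[:,:,::-1])
o=bot.observe();print(o["clock"],o["contact_force"])
E
```

```text
top 1477
side 3785
24.6 [0.33981209 0.20719549 0.55130699]
```

View pics/end.png

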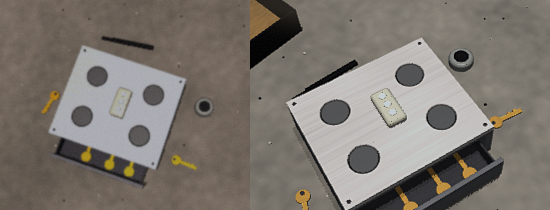

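The picture shows the drawer open with its keys visible. The fob (top crop 120,102), both keys, the spudger and the tester are where they were, and the cap looks level again.

```bash
python3 -c "
from bench import bot
bot.finish_job()"
```

```text
the job is handed in; nothing more can be done
```

The drawer is open and the job is handed in, at about 25 s on the robot's clock (limit 58 s). I located the box from the four caps in both camera views. The views agreed to about 3 mm, and the caps fitted the box's dimensions to 0.2 mm.

- **Feeling the caps:** With shut fingertips and an 8 N stop, caps b, d and c held rigid, stopping at TCP height 92.8 mm (about 92.5 expected). Cap a sank 5 mm to 87.8 mm at about 7 N, which is fully home. I held it there for 0.3 s and then backed away to the start pose.
- **Last checks:** The final picture shows the drawer sprung out, the cap apparently back up, and the fob, keys, spudger and tester where they lay. The arm was clear, with the tool force near zero (0.7 N).
- **Not measured:** I judged the drawer's travel, the cap's return and the loose things' positions by eye from that picture. The only disagreement was that heights triangulated from the two cameras came out about 3 mm high, but the contact heights matched the stated ones.

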